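# Hold the herb mill's bayonet lid at half twist

### The arm

A 6-joint arm with a two-finger parallel gripper is mounted at the origin on the work surface. World frame = base frame: x ahead of the robot, y to its left, z up, the work surface at z = 0. Lengths are in m, angles in rad, forces in N, time in s.
With the tool pointing down it reaches from about 0.325 to 0.775 m from the base axis. Payload 5.5 kg.
Tool frame: the origin (TCP) lies on the centre line of the jaws, within the pads' length; the fingertips stand 8 mm ahead of it and the grasp point (between the pads) lies 11 mm behind it; z points along the fingers, y is the line along which they close (so a half turn about z gives the same grasp; the last joint's range is limited). The gripper opens to 85 mm and grips with 20 to 120 N. Pads are 22 mm wide; open, the fingers measure 114 mm over their backs; the gripper's body (76 mm by 85 mm) begins 54 mm behind the grasp point. The pads swing forward as they close: fully open they stand 13 mm farther back than shut.
Start: joints at [-1.272, 0.091, 1.231, -0, 1.82, -0.057], TCP at [0.209, -0.562, 0.239] pointing down, gripper open.
Joint ranges: [-2.87, 2.87], [-0.86, 2.18], [0.17, 2.46], [-1.51, 4.65], [0.06, 2.69], [-2.65, 2.65]. Speed limits (rad/s): [2.57, 2.57, 3.01, 3.14, 3.14, 3.14].

### API

Orientations are given as a unit quaternion [x, y, z, w].
In Python, from workcell import ctrl gives the robot as it stands.
- The arm moves only by the tool send_rows, never from a script. Its argument "series" is a list of rows, each an object of numbers: "tx", "ty", "tz": the shift along the world's x, y, z scaled (see below); "wx", "wy", "wz": the turn, a rotation vector about the world's x, y, z scaled (see below). A call has 1 to 10 rows; each row shifts and turns the commanded pose from where the row before left it; what a row does not reach is not made up. The controller multiplies each number of a shift by 500 mm and each number of a turn by 45 degrees. A row lasts 1/8 s, in which the tool goes at most 62.5 mm and 10.7 degrees, less where a joint would pass 70% of its speed; a pose out of reach is approached as far as the arm can. A call with a number of a shift or a turn outside -1 to 1 is refused whole. A call with a gripper value outside its range is refused whole. "jaw" is the closure, from 0 (fully open) to 1 (shut), set as the call begins (left out, the last holds). The fingers move at their own pace and stop on an object; "force" is the grip in N (left out, the last holds). Time passes only in rows, so rows that do not move let the fingers close. It gives the time, the measured TCP pose, the force, the opening and the grip force at its end, in the units of the state.
- ctrl.state(): the state, without advancing time (a new reading comes with each control period).
- ctrl.grab_frame(name): name is "side" or "top" or "wrist"; returns (picture, depth): 400x640x3 uint8, red, green, blue; 400x640 float32, m along the optical axis (not along the pixel's ray), 0 where there is no reading.
- ctrl.get_calibration(name): a dict with "vertical_fov" (degrees; the focal length in pixels is half the picture's height over the tangent of half this angle, whatever the lens; pixels are square), "cx", "cy" (the principal point, pixels), "T" (4x4, takes a point from camera to world coordinates); the wrist camera has in their place "tool_from_camera" (4x4, takes a point from camera to tool coordinates, whose origin is the TCP and whose axes are the flange's). Camera axes: x right, y down, z forward; pixel columns grow to the right and rows downward; lengths in m; the calibration is good to about 2 mm. A picture is of the moment at which its call begins: read the wrist's pose just before it. get_calibration takes no time and is no camera call.
- ctrl.close_job(): hands the job in; it is judged then, once.
The state is a dict: "time": time; "q": joint angles; "dq": joint speeds; "tau": joint torques, N m; "tcp_pos": TCP position; "eef_rot": TCP orientation; "force": force on the tool from outside, world axes, zero at the start; "ft_torque": the same for the moment, N m; "width": finger opening in m; "gripper_force": force on a finger pad.
Only numpy, scipy, OpenCV 4.12 (cv2) and the standard library are available. Lean on these libraries where they do the work, as an engineer would, in place of code of your own. Each camera call takes 0.05 s, during which the arm holds its last target. There are 200 camera calls.

### The job

Get the herb mill on the dispensary counter ready for a hand-held pulse: press its round key, then its long key, then its square key, one at a time, each fully down and let up again. Then set the loose lid into the bowl with its two ears through the two notches, and twist it clockwise (from above) against the spring until the handle bar is in line with the tall pin, halfway to the lock; never turn it on to the lock click, press no key once the lid is in, and leave the jar and the weight alone. Finish while still gripping the lid's handle and holding it still there: the spring turns it back if you let go.

Things in the scene. Friction and masses are not known exactly. Their poses are not given: they have to be found in the camera images.
- mill: herb mill, fixed: white housing 270 x 180 mm, flat top 70 mm high; round steel bowl (outer radius 66 mm, rim 132 mm high) at its rear, three black keys on its front deck 130 mm from the bowl's axis. Origin on the counter below the bowl's axis, z up, -x towards the keys. Lid twists clockwise from above; handle along mill x when it drops in, half twist 0.5 rad on, lock click near 0.9 rad.
- bowl_mouth (a point): centre of the bowl's mouth, 132 mm above the counter, level with the top of the rim's flat collar (5 mm thick, inner radius 46 mm, closed over the ring out to the wall at 60 mm) with two notches 24 mm wide, at the mill's +x and -x, for the lid's ears
- seat (a point): point on the bowl's axis, 115 mm above the counter, where the lid's underside rests when in (on the drive ring)
- mark_half: tall steel pin on the bowl's rim, 6 mm thick, 16 mm high, 63 mm from the bowl's axis, between a low round pip (open, at +x notch) and a square block (lock, 1.0 rad clockwise of the pip). Frame: origin as the mill's (NOT at the pin), x from the bowl's axis towards the pin = mill x turned 0.5 rad clockwise. At half twist the handle bar lies along this x, either way round.
- drive_ring (a joint): sprung ring in the bowl, turned by the lid's ears between its dogs (3 mm play each side of an ear: it can lag the lid by 0.06 rad). 0 open, grows clockwise from above, 0.44 to 0.5 at half twist, lock click 0.85, stop 1.1 rad. Return torque 0.06 N m at 0, 0.16 N m at half twist.
- lid: loose lid, 0.25 kg: aluminium disc, radius 42 mm, 22 mm high, two ears at its foot along its x (out to 54 mm from the axis, 16 mm wide, 8 mm high), black handle bar on top, 64 mm along x, 18 mm thick (along y), from 22 to 58 mm above the underside. Origin: centre of the underside, z up. Same either way round. Starts upright on the counter.
- key_round_top (a point): centre of the top of the round key (24 mm diameter), at the mill's +y end of the row, 81 mm above the counter. The keys' tops stand 10 mm proud of the deck and 50 mm apart.
- key_square_top (a point): centre of the top of the square key (22 x 22 mm), the middle of the row, 81 mm above the counter
- key_long_top (a point): centre of the top of the long key (44 mm along the mill's x, 14 mm wide), at the mill's -y end of the row, 81 mm above the counter
- key_round (a joint): travel of the round key: 0 up, 0.006 m fully down; spring 1.6 N at the start, 4 N fully down
- key_square (a joint): travel of the square key, likewise
- key_long (a joint): travel of the long key, likewise
- jar: bystander: white jar with a wooden cap, 56 mm across, 85 mm high, beside the mill; origin under its centre
- weight: bystander: brass balance weight with a button top, 34 mm across, 50 mm high, near the lid; origin under its centre
Mind the look-alikes: they are no part of the job. Leave any green or turquoise look-alike of the lid alone.

How it is judged:
By the outcome, as a careful person would: the job done as asked, in the order asked, and still so for the second after the job is handed in, while the arm keeps its last pose, push and grip.
It also fails if it takes over 66 s, if anything falls off the work surface, if the arm or the gripper's body presses on something with over 40 N, if the wrist force passes 120 N, or if a joint passes its speed limit or range.

## Working session

There is one attempt and no reset: what is moved stays moved. The work goes in short steps, Python scripts to look and compute and a tool call to move; the robot and the scene stay as the last step left them, time stands still between calls to the robot, and variables do not carry over. Pictures are saved under pics/ and viewed, at most 10 in all, crops included, and the job is handed in when it is done.

Besides the shell and the picture viewer there is one more tool, called after "Emit:" in YAML: its name, and indented under it one key for each argument. send_rows: Moves the arm, as the interface text tells. Shifts and turns lie within -1 to 1; 1 stands for 500 mm of shift or 45 degrees of turn. Its arguments: {"type":"object","properties":{"series":{"type":"array"},"jaw":{"type":"number"},"force":{"type":"number"}},"required":["series"]}

```bash
mkdir -p pics; cat > h.py <<'E'
import numpy as np, cv2
from workcell import ctrl
from scipy.spatial.transform import Rotation as R
def cam(name):
    c=ctrl.get_calibration(name); f=200/np.tan(np.radians(c['vertical_fov'])/2)
    if 'T' in c: T=np.array(c['T'])
    else:
        s=ctrl.state(); W=np.eye(4); W[:3,:3]=R.from_quat(s['eef_rot']).as_matrix(); W[:3,3]=s['tcp_pos']
        T=W@np.array(c['tool_from_camera'])
    return f,c['cx'],c['cy'],T
def grab(name,fn=None):
    C=cam(name); im,d=ctrl.grab_frame(name)
    if fn: cv2.imwrite('pics/%s.png'%fn,im[:,:,::-1]); np.savez('pics/%s.npz'%fn,im=im,d=d,f=C[0],cx=C[1],cy=C[2],T=C[3])
    return im,d,C
def load(fn):
    z=np.load('pics/%s.npz'%fn); return z['im'],z['d'],(float(z['f']),float(z['cx']),float(z['cy']),z['T'])
def cloud(d,C):
    f,cx,cy,T=C; v,u=np.mgrid[:400,:640]
    P=np.stack([(u-cx)/f*d,(v-cy)/f*d,d,np.ones_like(d)],-1)@T.T
    P=P[...,:3].copy(); P[d==0]=np.nan; return P
def onz(u,v,z,C):
    f,cx,cy,T=C; r=T[:3,:3]@np.array([(u-cx)/f,(v-cy)/f,1]); return T[:3,3]+r*(z-T[2,3])/r[2]
def crop(fn,out,u0,v0,u1,v1,k):
    im=cv2.imread('pics/%s.png'%fn)[v0:v1,u0:u1]; cv2.imwrite('pics/%s.png'%out,cv2.resize(im,None,fx=k,fy=k,interpolation=cv2.INTER_CUBIC))
E
python3 -c "
from h import *
print(ctrl.state())
for n in ['top','side']:
    im,d,C=grab(n,n); print(n,C[0:3],C[3].round(3))
print(ctrl.get_calibration('wrist'))
"
```

```text
{'time': 0.0, 'q': array([-1.27168208e+00,  9.18739405e-02,  1.23189562e+00,  1.94836215e-05,
        1.81980733e+00, -5.66684250e-02]), 'dq': array([-1.71891117e-04, -9.05426565e-04, -2.45190466e-04, -9.04647072e-04,
        4.93700844e-04, -5.63797302e-05]), 'tau': array([ 5.68206747e-05, -4.58735096e+01, -4.18023133e+01, -1.42127924e-04,
        1.17624609e-02,  1.41299819e-05]), 'tcp_pos': array([ 0.2089365 , -0.56215698,  0.23813633]), 'eef_rot': array([ 9.84218111e-01,  1.76956848e-01, -1.10599241e-04, -9.85983947e-04]), 'force': array([-0.56554106,  0.1865827 ,  0.88002973]), 'ft_torque': array([ 0.04860546, -0.01007465,  0.02946721]), 'gripper_force': 0.0, 'width': 0.0853330129219006}
top (np.float64(370.54730730214004), 317.2508213632579, 194.93478425964454) [[-0.004 -0.999  0.046  0.559]
 [-0.999  0.006  0.041  0.003]
 [-0.041 -0.046 -0.998  0.877]
 [ 0.     0.     0.     1.   ]]
side (np.float64(440.0283615914724), 319.4400650658696, 194.36782934738287) [[ 0.982 -0.107  0.156  0.457]
 [-0.189 -0.54   0.821 -0.729]
 [-0.004 -0.835 -0.55   0.617]
 [ 0.     0.     0.     1.   ]]
{'vertical_fov': 62.71724577495551, 'cx': 314.72472167978236, 'cy': 202.82037468027852, 'tool_from_camera': array([[ 3.07455954e-04, -9.55758724e-01, -2.94151605e-01,
         7.45174376e-02],
       [ 9.99999907e-01,  3.82562479e-04, -1.97794267e-04,
         5.92553732e-04],
       [ 3.01574964e-04, -2.94151517e-01,  9.55758753e-01,
        -1.35478223e-01],
       [ 0.00000000e+00,  0.00000000e+00,  0.00000000e+00,
         1.00000000e+00]])}
```

View pics/top.png

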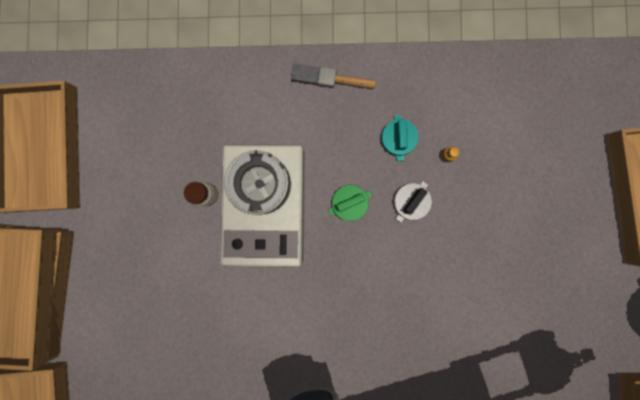

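The top view shows the mill at (260,205), with the bowl at (257,183). The keys are round (237,244), square (260,244) and long (283,244). There are three lid candidates: aluminium with a black bar (413,202), green (350,203) and turquoise (400,137). The aluminium one fits the description. I'll confirm it in a crop.

```bash
python3 -c "
from h import *
im,d,C=load('top'); P=cloud(d,C)
a=cv2.imread('pics/top.png')
cv2.imwrite('pics/c1.png',np.hstack([cv2.resize(a[135:275,210:310],None,fx=4,fy=4,interpolation=2),cv2.resize(a[160:300,375:470],None,fx=4,fy=4,interpolation=2)]))
for n,u,v in [('round',237,244),('sq',260,244),('long',283,244),('lidbar',414,202),('bowl',257,183),('deck',260,232),('hous',230,222),('weight',452,154),('jar',197,193),('ctr',330,250)]: print(n,P[v,u].round(4))
# lid handle by height
def fit(m,n):
    q=P[m]; c=q[:,:2].mean(0); w,V=np.linalg.eigh(np.cov((q[:,:2]-c).T)); (rc,rs,ra)=cv2.minAreaRect(q[:,:2].astype(np.float32)); print(n,len(q),c.round(4),np.median(q[:,2]).round(4),np.degrees(np.arctan2(V[1,1],V[0,1])).round(1),rc,rs,ra)
v,u=np.mgrid[:400,:640]; z=P[...,2]
L=(abs(u-413)<25)&(abs(v-202)<25)
fit(L&(z>.045),'bar'); fit(L&(z>.012)&(z<.03),'disc')
M=(abs(u-262)<48)&(v>140)&(v<272)
fit(M&(z>.05),'mill'); fit(M&(z>.062)&(z<.078),'top'); fit(M&(z>.125),'rim')
g=im.sum(2); print(im[244,237],im[244,260],im[244,272])
for n,x in [('round',237),('sq',260),('long',283)]:
    k=(abs(u-x)<10)&(abs(v-244)<15)&(im.max(2)<45); print(n,u[k].mean(),v[k].mean(),k.sum(),onz(u[k].mean(),v[k].mean(),.081,C).round(4))
"
```

```text
round [0.4912 0.209  0.081 ]
sq [0.4915 0.1585 0.0838]
long [0.4912 0.1093 0.0809]
lidbar [ 0.5806 -0.1762  0.055 ]
bowl [0.6217 0.1629 0.0964]
deck [0.5166 0.1606 0.0735]
hous [0.5384 0.2278 0.0695]
weight [ 0.6865 -0.2621  0.0506]
jar [0.6018 0.2963 0.0851]
ctr [ 0.47    0.0092 -0.0016]
bar 258 [ 0.5847 -0.1801] 0.0573 143.5 (0.5847398638725281, -0.18108423054218292) (0.018252599984407425, 0.06435910612344742) 53.393646240234375
disc 773 [ 0.5841 -0.1782] 0.0219 55.2 (0.5850551128387451, -0.18073205649852753) (0.08271920680999756, 0.08016730844974518) 89.79816436767578
mill 9871 [0.5749 0.1537] 0.0713 176.7 (0.576897382736206, 0.15943771600723267) (0.18082353472709656, 0.2702791392803192) 89.27469635009766
top 6455 [0.557  0.1526] 0.07 172.6 (0.5768300890922546, 0.15904022753238678) (0.17974357306957245, 0.2694389522075653) 89.37630462646484
rim 1535 [0.6219 0.1578] 0.1316 87.0 (0.6214696168899536, 0.15851294994354248) (0.1304805874824524, 0.12970615923404694) 44.79573059082031
[34 31 31] [38 36 35] [120 111 107]
round 236.8153846153846 243.69230769230768 65 [0.4919 0.2094 0.081 ]
sq 259.43548387096774 243.61290322580646 62 [0.4921 0.1603 0.081 ]
long 281.8723404255319 244.85106382978722 47 [0.4894 0.1117 0.081 ]
```

View pics/c1.png

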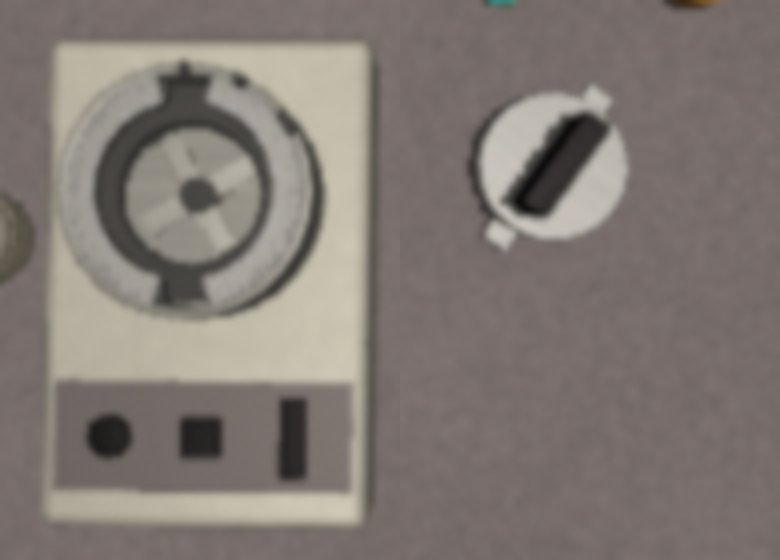

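The crop confirms that the lid is the aluminium disc with the black bar (413,202). The mill yaw is about -0.8°, the bowl axis is at (0.6215, 0.1585), and key heights and sizes agree with the description. I'll go to the keys.

Emit:
send_rows:
  series:
    - {"tx":0.0566,"ty":0.08,"wz":-0.047}
    - {"tx":0.0566,"ty":0.08,"wz":-0.047}
    - {"tx":0.0566,"ty":0.08,"wz":-0.047}
    - {"tx":0.0566,"ty":0.08,"wz":-0.047}
    - {"tx":0.0566,"ty":0.08,"wz":-0.047}
    - {"tx":0.0566,"ty":0.08,"wz":-0.047}
    - {"tx":0.0566,"ty":0.08,"wz":-0.047}
    - {"tx":0.0566,"ty":0.08,"wz":-0.047}
    - {"tx":0.0566,"ty":0.08,"wz":-0.047}
    - {"tx":0.0566,"ty":0.08,"wz":-0.047}
  jaw: 1
  force: 40

```text
$.series[0]: bad value
```

Emit:
send_rows:
  series:
    - {"ty":0.093}
    - {"ty":0.093}
    - {"ty":0.093}
    - {"ty":0.093}
    - {"ty":0.093}
    - {"ty":0.093}
    - {"ty":0.093,"tz":-0.05}
    - {"ty":0.093,"tz":-0.07}
    - {"tz":-0.04}
    - {}

```text
$.series[0]: bad value
```

```bash
python3 -c "
from h import *
s=ctrl.state(); print(s['time'],s['tcp_pos'],R.from_quat(s['eef_rot']).as_matrix().round(3),s['force'],s['width'])
im,d,C=grab('wrist','w1')
P=cloud(d,C); 
"
```

```text
0.1 [ 0.20892987 -0.56218629  0.23826415] [[ 0.937  0.348 -0.001]
 [ 0.348 -0.937  0.002]
 [ 0.    -0.002 -1.   ]] [ 0.01442572 -0.70633313  0.33892378] 0.08546585177824327
```

View pics/w1.png

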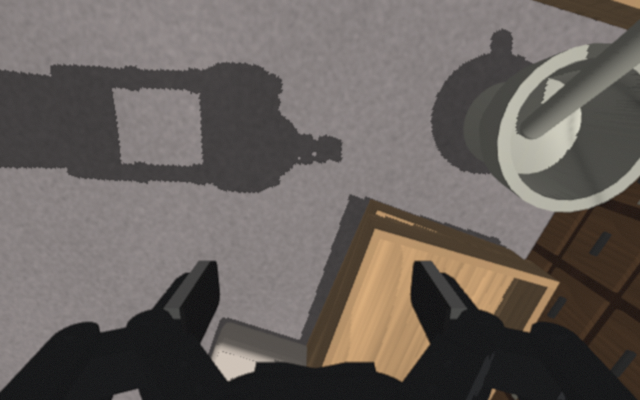

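The wrist view shows the gripper is still at the start, so the calls were refused. Rows seem to need all six numbers. There is also a pot on the far -y side, away from my path.

Emit:
send_rows:
  series:
    - {"tx":0.0566,"ty":0.08,"tz":0,"wx":0,"wy":0,"wz":-0.047}
    - {"tx":0.0566,"ty":0.08,"tz":0,"wx":0,"wy":0,"wz":-0.047}
    - {"tx":0.0566,"ty":0.08,"tz":0,"wx":0,"wy":0,"wz":-0.047}
    - {"tx":0.0566,"ty":0.08,"tz":0,"wx":0,"wy":0,"wz":-0.047}
    - {"tx":0.0566,"ty":0.08,"tz":0,"wx":0,"wy":0,"wz":-0.047}
    - {"tx":0.0566,"ty":0.08,"tz":0,"wx":0,"wy":0,"wz":-0.047}
    - {"tx":0.0566,"ty":0.08,"tz":0,"wx":0,"wy":0,"wz":-0.047}
    - {"tx":0.0566,"ty":0.08,"tz":0,"wx":0,"wy":0,"wz":-0.047}
    - {"tx":0.0566,"ty":0.08,"tz":0,"wx":0,"wy":0,"wz":-0.047}
    - {"tx":0.0566,"ty":0.08,"tz":0,"wx":0,"wy":0,"wz":-0.047}
  jaw: 1
  force: 40

```text
time: 1.4
tcp_pos: [0.4926, -0.161, 0.239]
eef_rot: [1.0, -0.007, -0.0, 0.0]
force: [1.3, -0.3, 0.5]
width: 0.0001
gripper_force: 0.0
```

Emit:
send_rows:
  series:
    - {"tx":0,"ty":0.093,"tz":0,"wx":0,"wy":0,"wz":0}
    - {"tx":0,"ty":0.093,"tz":0,"wx":0,"wy":0,"wz":0}
    - {"tx":0,"ty":0.093,"tz":0,"wx":0,"wy":0,"wz":0}
    - {"tx":0,"ty":0.093,"tz":0,"wx":0,"wy":0,"wz":0}
    - {"tx":0,"ty":0.093,"tz":0,"wx":0,"wy":0,"wz":0}
    - {"tx":0,"ty":0.093,"tz":0,"wx":0,"wy":0,"wz":0}
    - {"tx":0,"ty":0.093,"tz":-0.05,"wx":0,"wy":0,"wz":0}
    - {"tx":0,"ty":0.093,"tz":-0.08,"wx":0,"wy":0,"wz":0}
    - {"tx":0,"ty":0,"tz":-0.05,"wx":0,"wy":0,"wz":0}
    - {"tx":0,"ty":0,"tz":0,"wx":0,"wy":0,"wz":0}

```text
time: 2.65
tcp_pos: [0.4905, 0.2096, 0.1463]
eef_rot: [1.0, -0.006, -0.003, 0.001]
force: [0.3, 0.1, 0.4]
width: 0.0001
gripper_force: 0.0
```

```bash
python3 -c "
from h import *
s=ctrl.state(); print(s['time'],s['tcp_pos'],s['force'],s['width'])
im,d,C=grab('wrist','w2')
a=cv2.imread('pics/w2.png'); im2,d2,C2=grab('side','s2')
P=cloud(d,C);v,u=np.mgrid[:400,:640]
m=(P[...,2]>.122)&(P[...,2]<.136)&(P[...,0]>.53); q=P[m]; print(len(q), q.min(0),q.max(0))
b=cv2.imread('pics/s2.png'); cv2.imwrite('pics/c2.png',np.vstack([cv2.resize(a,(480,300)),cv2.resize(b,(480,300))]))
"
```

```text
2.65 [0.49045981 0.20957102 0.14626021] [0.33147125 0.1260075  0.39356519] 8.128032083684926e-05
14836 [0.55762917 0.09662691 0.12200229] [0.60430544 0.22138556 0.13544889]
```

View pics/c2.png

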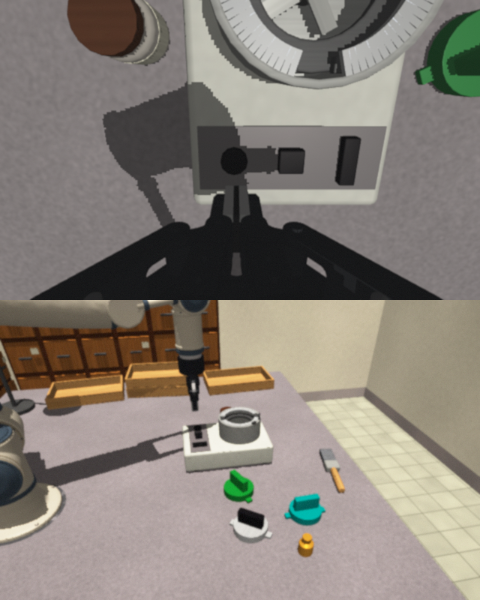

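The gripper is over the round key, confirmed in both views. Pressing it now.

Emit:
send_rows:
  series:
    - {"tx":0,"ty":0,"tz":-0.06,"wx":0,"wy":0,"wz":0}
    - {"tx":0,"ty":0,"tz":-0.04,"wx":0,"wy":0,"wz":0}
    - {"tx":0,"ty":0,"tz":-0.01,"wx":0,"wy":0,"wz":0}
    - {"tx":0,"ty":0,"tz":-0.01,"wx":0,"wy":0,"wz":0}
    - {"tx":0,"ty":0,"tz":-0.006,"wx":0,"wy":0,"wz":0}
    - {"tx":0,"ty":0,"tz":0,"wx":0,"wy":0,"wz":0}
    - {"tx":0,"ty":0,"tz":0,"wx":0,"wy":0,"wz":0}

```text
time: 3.62
tcp_pos: [0.4925, 0.2096, 0.0871]
eef_rot: [1.0, -0.007, 0.001, -0.0]
force: [-0.3, -0.9, 2.2]
width: -0.0001
gripper_force: 1.1
```

Emit:
send_rows:
  series:
    - {"tx":0,"ty":0,"tz":-0.006,"wx":0,"wy":0,"wz":0}
    - {"tx":0,"ty":0,"tz":-0.004,"wx":0,"wy":0,"wz":0}
    - {"tx":0,"ty":0,"tz":0,"wx":0,"wy":0,"wz":0}

```text
time: 4.0
tcp_pos: [0.4925, 0.2096, 0.0829]
eef_rot: [1.0, -0.007, 0.001, -0.0]
force: [-1.9, -2.0, 9.6]
width: -0.0001
gripper_force: 4.7
```

Round key bottomed: 9.6 N against a 4 N spring. Lift, then the long key.

Emit:
send_rows:
  series:
    - {"tx":0,"ty":0,"tz":0.03,"wx":0,"wy":0,"wz":0}
    - {"tx":0,"ty":0,"tz":0.03,"wx":0,"wy":0,"wz":0}
    - {"tx":0,"ty":-0.1,"tz":0,"wx":0,"wy":0,"wz":0}
    - {"tx":0,"ty":-0.1,"tz":0,"wx":0,"wy":0,"wz":0}
    - {"tx":0,"ty":0,"tz":0,"wx":0,"wy":0,"wz":0}
    - {"tx":0,"ty":0,"tz":-0.03,"wx":0,"wy":0,"wz":0}
    - {"tx":0,"ty":0,"tz":-0.014,"wx":0,"wy":0,"wz":0}
    - {"tx":0,"ty":0,"tz":-0.01,"wx":0,"wy":0,"wz":0}
    - {"tx":0,"ty":0,"tz":-0.006,"wx":0,"wy":0,"wz":0}
    - {"tx":0,"ty":0,"tz":0,"wx":0,"wy":0,"wz":0}

```text
time: 5.25
tcp_pos: [0.4916, 0.1105, 0.0829]
eef_rot: [1.0, -0.006, -0.0, -0.0]
force: [-7.5, 0.8, 10.2]
width: -0.0001
gripper_force: 5.4
```

Long key bottomed (10 N). Lift, then the square key.

Emit:
send_rows:
  series:
    - {"tx":0,"ty":0,"tz":0.03,"wx":0,"wy":0,"wz":0}
    - {"tx":0,"ty":0,"tz":0.03,"wx":0,"wy":0,"wz":0}
    - {"tx":0,"ty":0.1,"tz":0,"wx":0,"wy":0,"wz":0}
    - {"tx":0,"ty":0,"tz":0,"wx":0,"wy":0,"wz":0}
    - {"tx":0,"ty":0,"tz":-0.03,"wx":0,"wy":0,"wz":0}
    - {"tx":0,"ty":0,"tz":-0.014,"wx":0,"wy":0,"wz":0}
    - {"tx":0,"ty":0,"tz":-0.01,"wx":0,"wy":0,"wz":0}
    - {"tx":0,"ty":0,"tz":-0.006,"wx":0,"wy":0,"wz":0}
    - {"tx":0,"ty":0,"tz":0,"wx":0,"wy":0,"wz":0}

```text
time: 6.38
tcp_pos: [0.4918, 0.1589, 0.0829]
eef_rot: [1.0, -0.007, -0.0, 0.0]
force: [-7.3, -1.4, 11.1]
width: -0.0004
gripper_force: 5.2
```

Emit:
send_rows:
  series:
    - {"tx":0,"ty":0,"tz":0.08,"wx":0,"wy":0,"wz":0}
    - {"tx":0,"ty":-0.04,"tz":0.08,"wx":0,"wy":0,"wz":-0.1}
    - {"tx":0.026,"ty":-0.09,"tz":0,"wx":0,"wy":0,"wz":-0.1}
    - {"tx":0.026,"ty":-0.09,"tz":0,"wx":0,"wy":0,"wz":-0.1}
    - {"tx":0.026,"ty":-0.09,"tz":0,"wx":0,"wy":0,"wz":-0.1}
    - {"tx":0.026,"ty":-0.09,"tz":0,"wx":0,"wy":0,"wz":-0.1}
    - {"tx":0.026,"ty":-0.09,"tz":0,"wx":0,"wy":0,"wz":-0.1}
    - {"tx":0.026,"ty":-0.09,"tz":0,"wx":0,"wy":0,"wz":-0.1}
    - {"tx":0.026,"ty":-0.1,"tz":0,"wx":0,"wy":0,"wz":-0.1}
    - {"tx":0.002,"ty":0,"tz":0,"wx":0,"wy":0,"wz":0}
  jaw: 0

```text
time: 7.62
tcp_pos: [0.5837, -0.1843, 0.1601]
eef_rot: [0.948, -0.318, -0.001, 0.001]
force: [-0.1, 0.2, -0.6]
width: 0.0855
gripper_force: 0.0
```

```bash
python3 -c "
from h import *
s=ctrl.state(); M=R.from_quat(s['eef_rot']).as_matrix(); print(s['time'],s['tcp_pos'],s['force'],s['width'],np.degrees(np.arctan2(M[1,1],M[0,1])),M.round(3))
im,d,C=grab('wrist','w3'); P=cloud(d,C)
m=(P[...,2]>.05)&(P[...,2]<.064)&(np.hypot(P[...,0]-.585,P[...,1]+.181)<.045); q=P[m]
print(len(q),np.median(q[:,2]),cv2.minAreaRect(q[:,:2].astype(np.float32)))
"
```

```text
7.625 [ 0.58367116 -0.1842784   0.1600587 ] [-0.07242216  0.15583653 -0.57716181] 0.08550166673707806 -127.08358450096118 [[ 0.798 -0.603 -0.001]
 [-0.603 -0.798 -0.001]
 [-0.001  0.001 -1.   ]]
1888 0.058609077055147535 ((0.5861524343490601, -0.18116502463817596), (0.017947759479284286, 0.06366702169179916), 53.319252014160156)
```

View pics/w3.png

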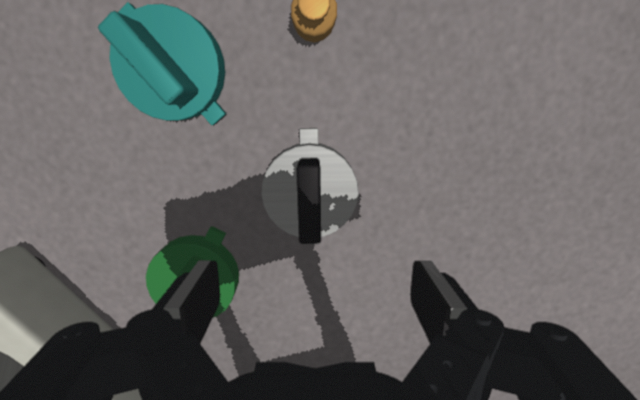

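The wrist view shows the aluminium lid at (310,190) with its bar along the image column, lined up with the jaws. Measured centre is (0.586, -0.181). Green and turquoise are clear of the fingers. Descend and grip.

Emit:
send_rows:
  series:
    - {"tx":0.004,"ty":0.006,"tz":-0.06,"wx":0,"wy":0,"wz":0}
    - {"tx":0,"ty":0,"tz":-0.08,"wx":0,"wy":0,"wz":0}
    - {"tx":0,"ty":0,"tz":-0.06,"wx":0,"wy":0,"wz":0}
    - {"tx":0,"ty":0,"tz":-0.03,"wx":0,"wy":0,"wz":0}
    - {"tx":0,"ty":0,"tz":-0.014,"wx":0,"wy":0,"wz":0}
    - {"tx":0,"ty":0,"tz":0,"wx":0,"wy":0,"wz":0}

```text
time: 8.43
tcp_pos: [0.5863, -0.1773, 0.04]
eef_rot: [0.949, -0.315, 0.0, -0.0]
force: [-1.0, -0.3, 0.2]
width: 0.0853
gripper_force: 0.0
```

Emit:
send_rows:
  series:
    - {"tx":0,"ty":0,"tz":0,"wx":0,"wy":0,"wz":0}
    - {"tx":0,"ty":0,"tz":0,"wx":0,"wy":0,"wz":0}
    - {"tx":0,"ty":0,"tz":0,"wx":0,"wy":0,"wz":0}
    - {"tx":0,"ty":0,"tz":0,"wx":0,"wy":0,"wz":0}
    - {"tx":0,"ty":0,"tz":0,"wx":0,"wy":0,"wz":0}
    - {"tx":0,"ty":0,"tz":0,"wx":0,"wy":0,"wz":0}
    - {"tx":0,"ty":0,"tz":0,"wx":0,"wy":0,"wz":0}
    - {"tx":0,"ty":0,"tz":0,"wx":0,"wy":0,"wz":0}
  jaw: 1
  force: 80

```text
time: 9.43
tcp_pos: [0.5863, -0.1776, 0.0399]
eef_rot: [0.949, -0.315, 0.0, 0.0]
force: [0.2, -0.5, 5.0]
width: 0.017
gripper_force: 80.1
```

Gripped (17 mm, 80 N). Lift and carry to above the bowl, turning the bar to mill x.

Emit:
send_rows:
  series:
    - {"tx":0,"ty":0,"tz":0.05,"wx":0,"wy":0,"wz":0}
    - {"tx":0,"ty":0,"tz":0.1,"wx":0,"wy":0,"wz":0}
    - {"tx":0,"ty":0,"tz":0.1,"wx":0,"wy":0,"wz":0}
    - {"tx":0,"ty":0,"tz":0.1,"wx":0,"wy":0,"wz":0}

```text
time: 9.93
tcp_pos: [0.5854, -0.177, 0.2137]
eef_rot: [0.949, -0.315, -0.002, -0.0]
force: [0.6, 0.2, -3.3]
width: 0.0167
gripper_force: 78.9
```

Emit:
send_rows:
  series:
    - {"tx":0.0073,"ty":0.075,"tz":0,"wx":0,"wy":0,"wz":0.089}
    - {"tx":0.0073,"ty":0.075,"tz":0,"wx":0,"wy":0,"wz":0.089}
    - {"tx":0.0073,"ty":0.075,"tz":0,"wx":0,"wy":0,"wz":0.089}
    - {"tx":0.0073,"ty":0.075,"tz":0,"wx":0,"wy":0,"wz":0.089}
    - {"tx":0.0073,"ty":0.075,"tz":0,"wx":0,"wy":0,"wz":0.089}
    - {"tx":0.0073,"ty":0.075,"tz":0,"wx":0,"wy":0,"wz":0.089}
    - {"tx":0.0073,"ty":0.075,"tz":0,"wx":0,"wy":0,"wz":0.089}
    - {"tx":0.0073,"ty":0.075,"tz":0,"wx":0,"wy":0,"wz":0.089}
    - {"tx":0.0073,"ty":0.072,"tz":0,"wx":0,"wy":0,"wz":0.089}
    - {"tx":0,"ty":0,"tz":0,"wx":0,"wy":0,"wz":0}

```text
time: 11.18
tcp_pos: [0.618, 0.1614, 0.2116]
eef_rot: [1.0, -0.004, -0.002, -0.0]
force: [0.0, -0.6, -3.4]
width: 0.0169
gripper_force: 79.1
```

```bash
cat > lidm.py <<'E'
from h import *
import sys
fn=sys.argv[1]
s=ctrl.state(); M=R.from_quat(s['eef_rot']).as_matrix(); t=s['tcp_pos']; print(s['time'],t.round(4),s['force'].round(1),s['ft_torque'].round(2),s['width'],'toolx',np.degrees(np.arctan2(M[1,0],M[0,0])).round(2))
im,d,C=grab('wrist',fn); P=cloud(d,C)
q=P[(abs(P[...,2]-(t[2]-.038+.022))<.006)&(np.hypot(P[...,0]-t[0],P[...,1]-t[1])<.06)]
print('disc top pts',len(q),np.median(q[:,2]) if len(q) else 0,q.min(0),q.max(0))
im2,d2,C2=grab('top',fn+'t'); grab('side',fn+'s')
crop(fn+'s',fn+'sc',230,60,390,180,4)
a=cv2.imread('pics/%s.png'%fn); b=cv2.resize(cv2.imread('pics/%st.png'%fn)[135:275,205:325],None,fx=2.8,fy=2.8,interpolation=2)
cv2.imwrite('pics/%sc.png'%fn,np.vstack([cv2.resize(a[:260],(480,195)),cv2.resize(b,(336,392))[:, :336].copy() if 0 else cv2.copyMakeBorder(b,0,0,0,480-b.shape[1],0)]))
E
python3 lidm.py w4
```

```text
11.175 [0.618  0.1614 0.2116] [ 0.  -0.6 -3.4] [-0.02 -0.09 -0.04] 0.016879848606126027 toolx -0.47
disc top pts 10026 0.19442520990716022 [0.59610211 0.11876551 0.18958033] [0.66130983 0.20269464 0.20151638]
```

View pics/w4c.png

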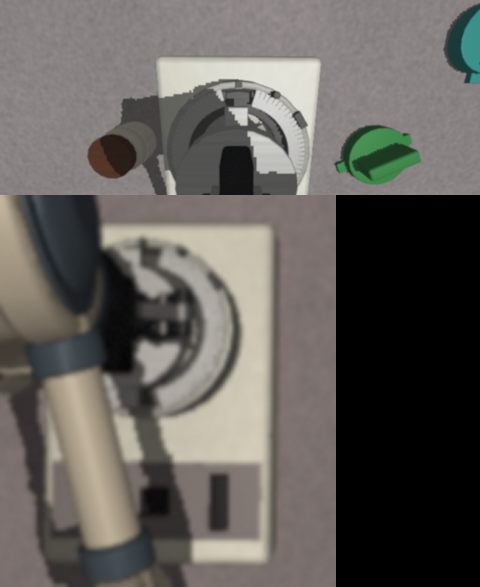

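The wrist view shows the lid (disc centre about (0.619, 0.161)) above the bowl, with the +x notch visible ahead. I'll measure the bowl, pin and housing in this same picture.

```bash
python3 -c "
from h import *
from scipy.optimize import least_squares
def rim(fn):
    im,d,C=load(fn); P=cloud(d,C); r=np.hypot(P[...,0]-.6215,P[...,1]-.1585); z=P[...,2]
    q=P[(r<.072)&(r>.04)&(abs(z-.132)<.0025)]; a=np.degrees(np.arctan2(q[:,1]-.1585,q[:,0]-.6215)); rr=np.hypot(q[:,0]-.6215,q[:,1]-.1585)
    pts=[]
    for b in range(-180,180,3):
        k=(a>=b)&(a<b+3)
        if k.sum()>4: pts.append(q[k][np.argmax(rr[k])])
    pts=np.array(pts); s=least_squares(lambda p:np.hypot(pts[:,0]-p[0],pts[:,1]-p[1])-.066,[.6215,.1585],loss='soft_l1',f_scale=.001)
    print(fn,'rim z',np.median(q[:,2]),len(pts),s.x,np.std(s.fun)); c=s.x
    # tall things on the rim
    for lo in (.1355,.142):
        m=(abs(np.hypot(P[...,0]-c[0],P[...,1]-c[1])-.063)<.007)&(z>lo)&(z<.152); v,u=np.nonzero(m); 
        if len(v): 
            aa=np.degrees(np.arctan2(P[...,1][m]-c[1],P[...,0][m]-c[0])); h=np.histogram(aa,np.arange(-80,20,4)); print(lo,[(int(x),int(n)) for x,n in zip(h[1],h[0]) if n], aa.mean())
    # housing yaw from top plane
    m=(abs(z-.07)<.003)&(P[...,0]>.42)&(P[...,0]<.74)&(abs(P[...,1]-.159)<.11); q=P[m][:,:2].astype(np.float32)
    print(cv2.minAreaRect(q))
for f in ('w4','w2','top'): rim(f)
"
```

```text
w4 rim z 0.13276089725644394 76 [0.62297563 0.15924214] 0.001348722390849504
0.1355 [(-68, 1), (-64, 68), (-60, 69), (-56, 72), (-52, 30), (-32, 63), (-28, 46), (-4, 50), (0, 26)] -39.78337855839311
0.142 [(-32, 63), (-28, 32)] -28.872932340162855
((0.5788038969039917, 0.15976271033287048), (0.1766194850206375, 0.266825407743454), 89.2301025390625)
w2 rim z 0.13270344739878712 50 [0.62381937 0.15913355] 0.00021902929357701806
((0.5326666831970215, 0.16055241227149963), (0.17725516855716705, 0.17335012555122375), 89.09542846679688)
top rim z 0.1316411567762218 110 [0.6219485  0.15846691] 0.0014162266997282094
0.1355 [(-68, 1), (-64, 7), (-60, 6), (-56, 6), (-52, 1), (-32, 10), (-28, 1), (-4, 5), (0, 1)] -43.03591436592198
0.142 [(-32, 7), (-28, 1)] -29.393023960176837
((0.57609623670578, 0.15858957171440125), (0.1769695281982422, 0.264838308095932), 89.15174102783203)
```

Emit:
send_rows:
  series:
    - {"tx":0.007,"ty":-0.003,"tz":-0.03,"wx":0,"wy":0,"wz":-0.006}
    - {"tx":0,"ty":0,"tz":-0.03,"wx":0,"wy":0,"wz":0}
    - {"tx":0,"ty":0,"tz":0,"wx":0,"wy":0,"wz":0}
    - {"tx":0,"ty":0,"tz":0,"wx":0,"wy":0,"wz":0}

```text
time: 11.82
tcp_pos: [0.6223, 0.1568, 0.1841]
eef_rot: [1.0, -0.009, -0.0, 0.0]
force: [0.2, 0.1, -2.9]
width: 0.0168
gripper_force: 79.1
```

```bash
python3 lidm.py w5
```

```text
11.825 [0.6223 0.1568 0.1841] [ 0.2  0.1 -2.9] [ 0.02 -0.03  0.  ] 0.01679452733610735 toolx -1.01
disc top pts 10027 0.16705797990313098 [0.6005968  0.1142374  0.16214988] [0.66569962 0.19822047 0.17408322]
```

View pics/w5.png

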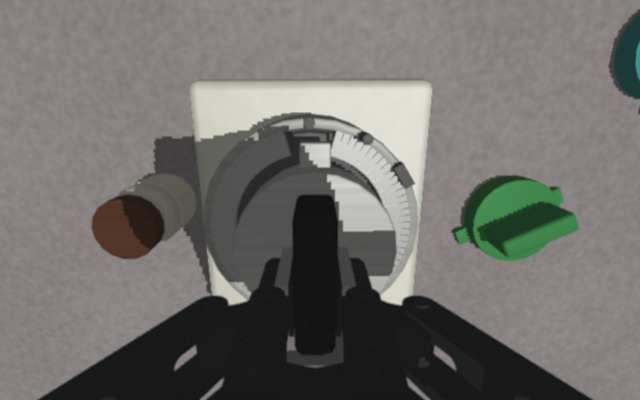

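The view shows the lid's +x ear (315,150) close to the notch, and about 3 mm to the right of centre. Correct by +3 mm in y and lower gently.

Emit:
send_rows:
  series:
    - {"tx":-0.001,"ty":0.006,"tz":0,"wx":0,"wy":0,"wz":0}
    - {"tx":0,"ty":0,"tz":-0.01,"wx":0,"wy":0,"wz":0}
    - {"tx":0,"ty":0,"tz":-0.01,"wx":0,"wy":0,"wz":0}
    - {"tx":0,"ty":0,"tz":-0.01,"wx":0,"wy":0,"wz":0}
    - {"tx":0,"ty":0,"tz":-0.01,"wx":0,"wy":0,"wz":0}
    - {"tx":0,"ty":0,"tz":0,"wx":0,"wy":0,"wz":0}

```text
time: 12.72
tcp_pos: [0.6216, 0.16, 0.1634]
eef_rot: [1.0, -0.009, -0.001, 0.0]
force: [-0.3, -0.5, -2.4]
width: 0.0166
gripper_force: 79.1
```

The underside is at 124 mm, below the collar's top, with no contact, so the ears are in the notches. Lower on to the seat.

Emit:
send_rows:
  series:
    - {"tx":0,"ty":0,"tz":-0.006,"wx":0,"wy":0,"wz":0}
    - {"tx":0,"ty":0,"tz":-0.006,"wx":0,"wy":0,"wz":0}
    - {"tx":0,"ty":0,"tz":-0.006,"wx":0,"wy":0,"wz":0}
    - {"tx":0,"ty":0,"tz":0,"wx":0,"wy":0,"wz":0}

```text
time: 13.22
tcp_pos: [0.6218, 0.1601, 0.1552]
eef_rot: [1.0, -0.009, -0.0, 0.0]
force: [0.1, -0.7, -2.6]
width: 0.0168
gripper_force: 79.3
```

Emit:
send_rows:
  series:
    - {"tx":0,"ty":0,"tz":-0.003,"wx":0,"wy":0,"wz":0}
    - {"tx":0,"ty":0,"tz":-0.002,"wx":0,"wy":0,"wz":0}
    - {"tx":0,"ty":0,"tz":0,"wx":0,"wy":0,"wz":0}
    - {"tx":0,"ty":0,"tz":0,"wx":0,"wy":0,"wz":0}

```text
time: 13.72
tcp_pos: [0.6219, 0.1601, 0.1548]
eef_rot: [1.0, -0.009, 0.001, -0.0]
force: [-3.1, -0.9, 4.9]
width: 0.0165
gripper_force: 80.4
```

Seated: +5 N reaction, underside at 115.6 mm. Twist clockwise in steps.

Emit:
send_rows:
  series:
    - {"tx":0,"ty":0,"tz":0,"wx":0,"wy":0,"wz":-0.06}
    - {"tx":0,"ty":0,"tz":0,"wx":0,"wy":0,"wz":-0.08}
    - {"tx":0,"ty":0,"tz":0,"wx":0,"wy":0,"wz":-0.08}
    - {"tx":0,"ty":0,"tz":0,"wx":0,"wy":0,"wz":-0.08}
    - {"tx":0,"ty":0,"tz":0,"wx":0,"wy":0,"wz":-0.08}
    - {"tx":0,"ty":0,"tz":0,"wx":0,"wy":0,"wz":-0.08}
    - {"tx":0,"ty":0,"tz":0,"wx":0,"wy":0,"wz":0}
    - {"tx":0,"ty":0,"tz":0,"wx":0,"wy":0,"wz":0}

```text
time: 14.72
tcp_pos: [0.6226, 0.1602, 0.1548]
eef_rot: [0.982, -0.187, 0.002, -0.001]
force: [0.4, 0.3, 7.0]
width: 0.0167
gripper_force: 80.4
```

```bash
python3 lidm.py w6
```

```text
14.725 [0.6226 0.1602 0.1548] [0.4 0.3 7. ] [-0.09  0.18  0.11] 0.016691293640117878 toolx -21.6
disc top pts 15260 0.13732005972259403 [0.56326494 0.10054061 0.13281829] [0.68098346 0.22009447 0.14478698]
```

Emit:
send_rows:
  series:
    - {"tx":0,"ty":0,"tz":0,"wx":0,"wy":0,"wz":-0.06}
    - {"tx":0,"ty":0,"tz":0,"wx":0,"wy":0,"wz":-0.06}
    - {"tx":0,"ty":0,"tz":0,"wx":0,"wy":0,"wz":-0.055}
    - {"tx":0,"ty":0,"tz":0,"wx":0,"wy":0,"wz":0}
    - {"tx":0,"ty":0,"tz":0,"wx":0,"wy":0,"wz":0}

```text
time: 15.5
tcp_pos: [0.6227, 0.1603, 0.1548]
eef_rot: [0.967, -0.254, 0.002, -0.001]
force: [0.3, 1.0, 5.5]
width: 0.0168
gripper_force: 80.4
```

```bash
python3 lidm.py w7; python3 -c "
from h import *
im,d,C=load('w7'); P=cloud(d,C); z=P[...,2]
x,y=P[...,0]-.623,P[...,1]-.159
m=(abs(np.hypot(x,y)-.063)<.007)&(z>.142)&(z<.152); print('pin',np.degrees(np.arctan2(y[m],x[m])).mean(),m.sum())
m=(abs(z-.1735)<.003)&(np.hypot(x,y)<.05); q=P[m]; print('bar top',m.sum(),cv2.minAreaRect(q[:,:2].astype(np.float32)))
"
```

```text
15.5 [0.6227 0.1603 0.1548] [0.3 1.  5.5] [-0.03  0.17  0.14] 0.016767507150223643 toolx -29.47
disc top pts 15225 0.13734450031172493 [0.56475802 0.10041206 0.13283517] [0.68088082 0.21969661 0.14476731]
pin -29.239017511424052 162
bar top 6360 ((0.6252763867378235, 0.16005854308605194), (0.040956031531095505, 0.0642080157995224), 39.76886749267578)
```

View pics/w7.png

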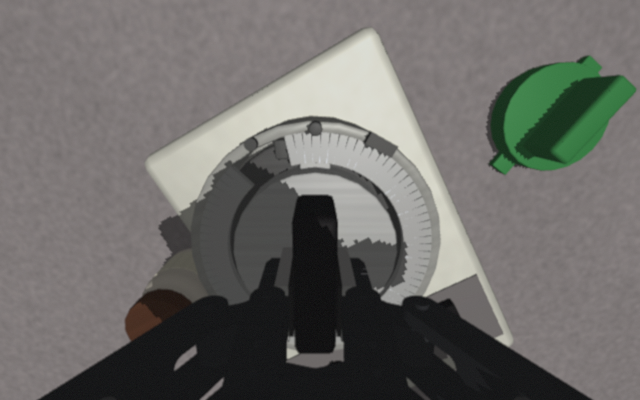

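The bar (column 315) points straight at the tall pin (315,127). The lid is seated with its disc top at 137 mm, the tool is at -29.5° against the pin's -29.2°, and the spring torque of 0.14 N·m is being held. Handing in.

```bash
python3 -c "
from workcell import ctrl
print(ctrl.close_job())"
```

```text
the job is handed in; nothing more can be done
None
```

I pressed the round, long and square keys in that order, each to its stop and let up again; the lid is seated and twisted to the tall pin, short of the lock, still gripped and held there, and the job is handed in at about 15.6 s on the robot's clock.

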